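# Fit the lever to a swing clamp and close it

## Task

Fit the loose lever with the red grip by its square hole onto the square shaft of the blue swing clamp, right way up and pushed fully home. Then swing the lever clockwise (seen from above) until the yellow clamp arm reaches its stop over the copper-coloured plate, and leave it there with the lever still fully on. Move the clamp only by the lever, without pushing the yellow arm itself, and leave the other things on the table where they are.

Things in the scene. Friction and masses are not known exactly. Their poses are not given: they have to be found in the camera images.
- lever: Loose crank lever, 0.35 kg, lying right way up on the table. Dark square hub 40 x 40 mm, 28 mm high, with a square 19.8 mm through hole, sides parallel to the hub's; origin on the hole's axis at the underside, z up. A bar 14 mm wide and 10 mm thick, its middle 16 mm above the underside, leads along +x to the grip. The hub can be gripped across y (40 mm).
- lever_grip (a point): Centre of the foot of the lever's upright round red grip, 24 mm diameter, 46 mm high, 75 mm along +x from the hole's axis, level with the hub's underside.
- fixture: Blue swing clamp, fixed. Dark base plate, x -50 to +115 mm, 95 mm wide, 12 mm thick; origin at its underside below the shaft's axis, z up. Blue column 52 mm in diameter up to z = 45 mm. Copper-coloured plate on it at x = 48 to 110 mm, |y| < 35 mm, top at z = 30 mm, with an upturned edge at x = 107 mm up to z = 54 mm.
- shaft_seat (a point): Centre of the top of the round steel collar (46 mm diameter) on which the hub comes to rest, on the shaft's upright axis, 68 mm above the table. The square shaft (18 x 18 mm) rises 34 mm above it, the last 5 mm tapering to 12 x 12 mm. Turns with the shaft: x and y are square to its flats, z up. The lever fits in any of four directions.
- shaft (a joint): Turn of the clamp shaft with the yellow arm, rad, growing clockwise seen from above. 0: arm along the fixture's +y (fully open); 1.57: the stop, arm along the fixture's +x over the plate. Starts between 0 and 0.45. Stiff: about 0.15 N m to turn, stays where left.
- clamp_end (a point): Top of the yellow clamp arm near its end. The arm is fixed to the shaft just below the collar, 22 mm wide, reaching 78 mm from the axis along the y axis of shaft_seat, from 45 to 59 mm above the table, with a black foot below its end. This point is 67 mm from the axis.
- magnet: Bystander: red L-shaped welding magnet lying flat, 75 x 86 x 18 mm; origin at its underside
- hammer: Bystander: hammer lying on the table; origin at its underside
- brush: Bystander: wire brush lying on the table; origin at its underside
- green_tin: Bystander: green tin, 60 mm diameter, 110 mm tall, standing; origin at its underside
- tube_offcut: Bystander: square aluminium tube offcut, 140 x 30 x 30 mm, lying; origin at its underside
- collar_ring: Bystander: brass ring, 60 mm diameter, 16 mm high, lying flat; origin at its underside
Not all that is in view belongs to the job. There is more than one size of the lever; the one meant has the size given above.

How it is judged (in metres and radians):
On the way, in this order (a step that is already met when the one before it is completed fails the run):
1. the lever is fully home on the square shaft, right way up, while the clamp arm is still open (shaft joint below 0.9 rad) (horizontal distance between lever and shaft_seat below 0.004 m and z of lever in the frame of shaft_seat between -0.003 and 0.003 m and angle between lever's own z axis and vertical below 0.08 rad and value of joint shaft below 0.9 rad), for 0.2 s.
2. the clamp arm is swung to its stop (joint above 1.47 rad) with the lever still on the shaft (horizontal distance between lever and shaft_seat below 0.004 m and z of lever in the frame of shaft_seat between -0.003 and 0.003 m and angle between lever's own z axis and vertical below 0.08 rad and value of joint shaft above 1.47 rad), for 0.2 s.
At the end, for the whole second after the job is handed in: The lever sits on the square shaft (axis within 4 mm, underside within 3 mm of the collar's top, right way up within 0.08 rad of upright) and the shaft is within 0.1 rad of its stop (joint above 1.47 rad), all at rest (all of step 2 and linear speed of lever below 0.02 m/s and velocity of joint shaft between -0.05 and 0.05 rad/s); the robot touches nothing.
It fails at once if the robot pushes the yellow arm itself (more than 3 N) (contact force between any of the fingers, the arm and shaft_c0 above 3 N or contact force between any of the fingers, the arm and shaft_c1 above 3 N or contact force between any of the fingers, the arm and shaft_c2 above 3 N).
It fails at once if one of the other things is moved by more than 30 mm (distance of any of magnet, hammer, brush, green_tin, tube_offcut, collar_ring from where it was at the start of the episode above 0.03 m).
It also fails if it takes over 64 s, if anything falls off the work surface, if the arm or the gripper's body presses on something with over 40 N, if the wrist force passes 120 N, or if a joint passes its speed limit or range.

## Robot

A 6-joint arm with a two-finger parallel gripper is mounted at the origin on the work surface. World frame = base frame: x ahead of the robot, y to its left, z up, the work surface at z = 0. Lengths are in mm, angles in rad, forces in N, time in s.
With the tool pointing down it reaches from about 350 to 975 mm from the base axis. Payload 7.1 kg.
Tool frame: the origin (TCP) lies midway between the tips of the shut fingers; the grasp point (between the pads) lies 19 mm behind it; z points along the fingers, y is the line along which they close (so a half turn about z gives the same grasp; the last joint's range is limited). The gripper opens to 88 mm and grips with 3 to 60 N. Pads are 20 mm wide; open, the fingers measure 115 mm over their backs; the gripper's body (75 mm by 178 mm) begins 61 mm behind the grasp point.
Start: joints at [1.28, 0.423, 1.63, -0, 1.089, -0.019], TCP at [167.759, 602.048, 222.675] pointing down, gripper open.
Joint ranges: [-3, 3], [-0.9, 2.11], [0.09, 2.58], [-1.31, 4.45], [0.11, 2.69], [-2.54, 2.54]. Speed limits (rad/s): [2.39, 2.39, 3.01, 3.14, 3.14, 3.14].

## Interface

Orientations are given as a rotation vector (axis times angle).
In Python, from workcell import get_obs, get_image, camera_params, close_job gives the robot as it stands.
- The arm moves only by the shell command python3 -m creep 'ROWS' [OPENING]. ROWS is a JSON object of lists of equal length, an entry for each row: "delta_pos": the shift along the tool's x, y, z in m, a list of three; "twist": the turn, a rotation vector about the tool's x, y, z in degrees, a list of three. A call has 1 to 20 rows; each row shifts and turns the commanded pose from where the row before left it, along the tool's axes as they then stand; what a row does not reach is not made up. A row lasts 1/12 s, in which the tool goes at most 41.7 mm and 7.16 degrees, less where a joint would pass 70% of its speed; a pose out of reach is approached as far as the arm can. A call with a gripper value outside its range is refused whole. OPENING is the opening, from 0 (shut) to 1 (fully open), set as the call begins (- or left out, the last holds). The fingers move at their own pace and stop on an object; the grip force is fixed at half the most. Time passes only in rows, so rows that do not move let the fingers close. It gives the time, the measured TCP pose, the force, the opening and the grip force at its end, in the units of the state.
- get_obs(): the state, without advancing time (a new reading comes with each control period).
- get_image(name): name is "scene" or "top"; returns (picture, depth): 420x560x3 uint8, red, green, blue; 420x560 float32, mm along the optical axis (not along the pixel's ray), 0 where there is no reading.
- camera_params(name): a dict with "camera_matrix" (3x3 intrinsics, pixels), "extrinsics" (4x4, takes a point from camera to world coordinates). Camera axes: x right, y down, z forward; pixel columns grow to the right and rows downward; lengths in mm; the calibration is good to about 2 mm. A picture is of the moment at which its call begins. camera_params takes no time and is no camera call.
- close_job(): hands the job in; it is judged then, once.
The state is a dict: "t": time; "qpos": joint angles; "qvel": joint speeds; "joint_torque": joint torques, N m; "ee_pos": TCP position; "orientation": TCP orientation; "ft_force": force on the tool from outside, world axes, zero at the start; "moment": the same for the moment, N m; "width": finger opening in mm; "grasp_force": force on a finger pad.
Only numpy, scipy, OpenCV 4.12 (cv2) and the standard library are available. Lean on these libraries where they do the work, as an engineer would, in place of code of your own. Each camera call takes 0.05 s, during which the arm holds its last target. There are 200 camera calls.

## Working session

There is one attempt and no reset: what is moved stays moved. The work goes in short steps, Python scripts to look and compute and a shell command to move; the robot and the scene stay as the last step left them, time stands still between calls to the robot, and variables do not carry over. Pictures are saved under pics/ and viewed, at most 10 in all, crops included, and the job is handed in when it is done.

```bash
mkdir -p pics; ls; python3 - <<'E'
from workcell import *
import cv2,numpy as np
for n in("top","scene"):
    im,d=get_image(n); cv2.imwrite(f"pics/{n}0.png",im[:,:,::-1]); np.savez(f"{n}0.npz",im=im,d=d)
    p=camera_params(n); print(n,np.round(p["camera_matrix"],1).tolist(),np.round(p["extrinsics"],3).tolist())
o=get_obs(); print(o)
E
```

```text
pics
top [[520.5, 0.0, 278.2], [0.0, 520.5, 201.1], [0.0, 0.0, 1.0]] [[-0.004, -0.982, 0.188, 330.596], [-1.0, 0.004, -0.0, -11.295], [-0.001, -0.188, -0.982, 1343.036], [0.0, 0.0, 0.0, 1.0]]
scene [[384.0, 0.0, 279.1], [0.0, 384.0, 211.9], [0.0, 0.0, 1.0]] [[-0.048, 0.814, -0.579, 1224.292], [0.999, 0.047, -0.017, 28.339], [0.014, -0.579, -0.815, 962.939], [0.0, 0.0, 0.0, 1.0]]
{'t': 0.1, 'qpos': array([ 1.28001817e+00,  4.23788670e-01,  1.63057843e+00, -2.06092961e-05,
        1.08859029e+00, -1.90030048e-02]), 'qvel': array([-8.39668960e-05, -2.12238595e-03, -2.69943136e-03, -6.96972172e-04,
       -2.75385360e-05, -1.37538579e-04]), 'joint_torque': array([-4.33921387e-04, -5.45616782e+01, -2.74323159e+01,  6.45338441e-02,
        1.88135222e-02, -6.60207547e-05]), 'ee_pos': array([167.61966912, 601.60043478, 221.9780942 ]), 'orientation': array([-4.25549724e-01, -3.11244242e+00,  2.12235204e-03]), 'ft_force': array([5.00523323e-01, 2.45706669e-02, 2.29507045e-04]), 'moment': array([-0.00332463,  0.01296029, -0.02093046]), 'grasp_force': 0.0, 'width': 87.85883415848907}
```

View pics/top0.png

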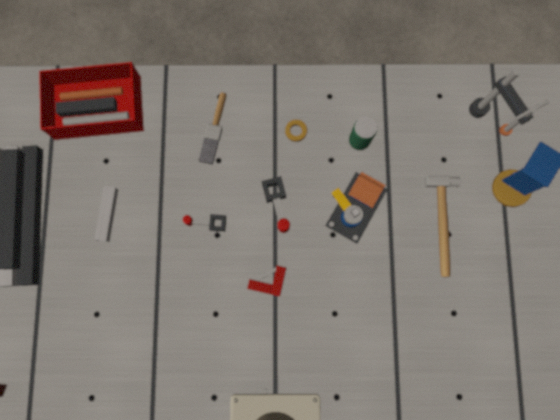

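View pics/scene0.png

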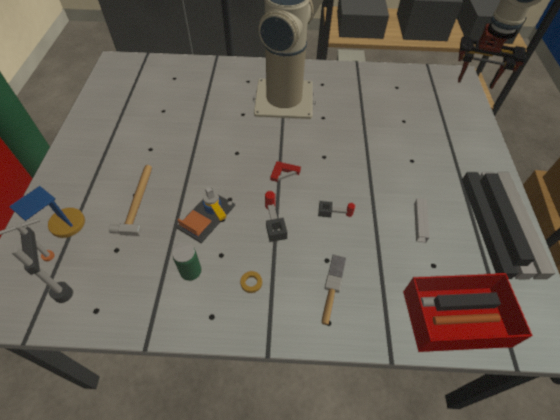

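Top view: two lever candidates. A has its hub at (274,190) and grip at (284,225). B has its hub at (218,223) and grip at (188,220). The clamp is at about (353,215). I'll measure the hub sizes and hub-to-grip distances, and enlarge that area.

```bash
cat > h.py <<'E'
import numpy as np,cv2
from workcell import camera_params
def ray(n,uv,z):
    p=camera_params(n);K=np.array(p["camera_matrix"]);T=np.array(p["extrinsics"])
    uv=np.atleast_2d(np.array(uv,float)); d=np.c_[uv,np.ones(len(uv))]@np.linalg.inv(K).T@T[:3,:3].T
    o=T[:3,3]; return o+d*((z-o[2])/d[:,2])[:,None]
def cloud(n,d):
    p=camera_params(n);K=np.array(p["camera_matrix"]);T=np.array(p["extrinsics"])
    v,u=np.mgrid[:d.shape[0],:d.shape[1]]
    P=np.stack([(u-K[0,2])/K[0,0]*d,(v-K[1,2])/K[1,1]*d,d],-1)
    return P@T[:3,:3].T+T[:3,3]
def proj(n,P):
    p=camera_params(n);K=np.array(p["camera_matrix"]);T=np.linalg.inv(np.array(p["extrinsics"]))
    q=np.atleast_2d(P)@T[:3,:3].T+T[:3,3]; q=q@K.T; return q[:,:2]/q[:,2:]
E
python3 - <<'E'
from h import *
f=np.load("top0.npz");im,d=f["im"],f["d"];P=cloud("top",d)
print("table z",np.median(P[250:380,100:220,2]))
hsv=cv2.cvtColor(im,cv2.COLOR_RGB2HSV)
red=(((hsv[...,0]<8)|(hsv[...,0]>172))&(hsv[...,1]>150)&(hsv[...,2]>90)).astype(np.uint8)
dark=(im.max(2)<90).astype(np.uint8)
for name,m,zs in(("red",red,46),("dark",dark,28)):
    n,l,s,c=cv2.connectedComponentsWithStats(m)
    for i in range(1,n):
        if 40<s[i,4]<3000 and 150<c[i][0]<400 and 130<c[i][1]<300:
            z=P[l==i][:,2]; r=cv2.minAreaRect(np.argwhere(l==i)[:,::-1].astype(np.float32))
            sc=(1343-zs)/520/.98
            print(name,c[i].round(1),s[i],"z",np.percentile(z,[5,50,95]).round(),"rect mm",np.round((np.array(r[1])+1)*sc,1),r[2],ray("top",c[i],zs).round(1))
c=im[150:255,165:305];a=cv2.resize(c,None,fx=5,fy=5,interpolation=cv2.INTER_CUBIC);cv2.imwrite("pics/levers.png",a[:,:,::-1])
c=im[165:250,320:395];a=cv2.resize(c,None,fx=7,fy=7,interpolation=cv2.INTER_CUBIC);cv2.imwrite("pics/fix.png",a[:,:,::-1])
E
```

```text
table z 0.3378360091022614
red [187.  219.6] [183 216   9   9  51] z [42. 46. 51.] rect mm [22.3 18.7] 45.0 [[532.2 218.5  46. ]]
red [283.  224.9] [278 219  11  13 114] z [54. 62. 66.] rect mm [33.1 28. ] 90.0 [[517.6 -23.4  46. ]]
red [270.  283.3] [249 267  36  29 430] z [14. 18. 23.] rect mm [83.2 75.4] 12.528807640075684 [[372.6   9.6  46. ]]
dark [374.1 232.7] [ 327   63   74  357 2157] z [-2.  5. 17.] rect mm [922.3 169.5] 87.4285659790039 [[ 499.3 -255.1   28. ]]
dark [158.6 245.8] [ 150   65   18  355 1179] z [-4.  1.  5.] rect mm [ 12.  917.1] 2.2578039169311523 [[468.3 291.8  28. ]]
dark [274.  155.2] [262  64  24 138 772] z [-3.  4. 41.] rect mm [354.9  59.8] 86.0396957397461 [[704.3  -1.1  28. ]]
dark [359.3 141.3] [350 130  24  20 253] z [ 21.  65. 101.] rect mm [60.2 46.6] 16.699241638183594 [[ 741.1 -225.5   28. ]]
dark [274.6 237.6] [273 209   4  58 190] z [-3.  1.  6.] rect mm [149.7  10.3] 90.0 [[487.8  -2.   28. ]]
dark [217.2 223.9] [209 215  17  23 218] z [ 2. 27. 32.] rect mm [59.4 43.9] 90.0 [[523.5 144.2  28. ]]
```

View pics/levers.png

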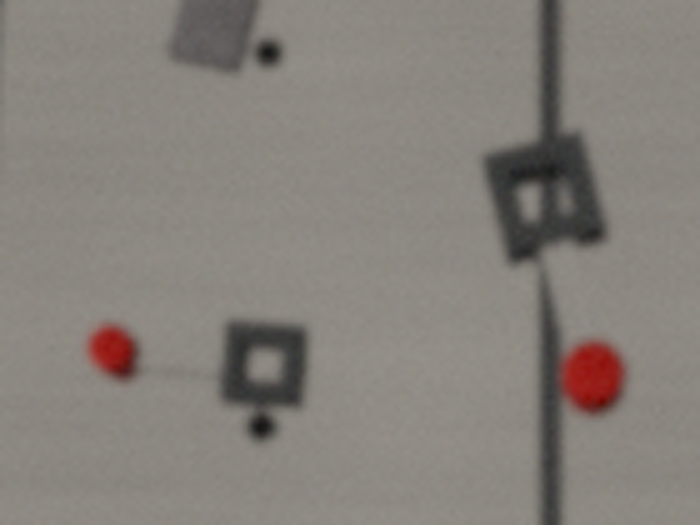

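View pics/fix.png

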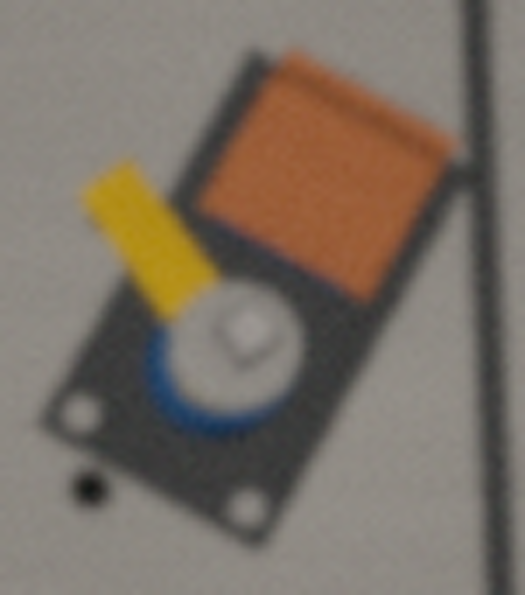

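The picture identifies the lever. B's hub is about 40 mm, its depth gives a top height of 27 mm, the grip top is at 46 mm, and hub to grip is about 75 mm. A is about 1.35 times larger, with its grip at 62 mm, so B (hub 218,223) is the one meant. In the clamp crop, the collar is at about (353,214), the square top at about (355,212), and the yellow arm points up and to the left. Next I'll measure exact poses.

```bash
cat > meas.py <<'E'
from h import *
def hull_centre(n,m,z,roi):
    u0,u1,v0,v1=roi
    mm=np.zeros_like(m);mm[v0:v1,u0:u1]=m[v0:v1,u0:u1]
    nn,l,s,c=cv2.connectedComponentsWithStats(mm); i=1+np.argmax(s[1:,4])
    pts=np.argwhere(l==i)[:,::-1].astype(np.float32)
    return l==i,ray(n,pts,z)[:,:2]
def rect(P):
    (c,s,a)=cv2.minAreaRect(P.astype(np.float32)); return np.round(c,1),np.round(s,1),round(a,1)
E
python3 - <<'E'
from meas import *
F={n:np.load(n+"0.npz") for n in("top","scene")}
roi={"top":dict(hub=(205,232,212,233),grip=(178,197,210,228),col=(325,390,165,250)),
 "scene":dict(hub=(314,334,198,221),grip=(343,360,200,220),col=(170,245,180,245))}
for n in F:
    im=F[n]["im"];d=F[n]["d"];P=cloud(n,d);hsv=cv2.cvtColor(im,cv2.COLOR_RGB2HSV);H,S,V=cv2.split(hsv)
    dark=((V<100)).astype(np.uint8); red=(((H<8)|(H>172))&(S>130)&(V>70)).astype(np.uint8)
    yel=((H>18)&(H<32)&(S>150)&(V>90)).astype(np.uint8)
    cop=((H>3)&(H<16)&(S>120)&(V>90)).astype(np.uint8)
    for nm,m,z,k in(("hub@14",dark,14,"hub"),("grip@23",red,23,"grip"),("yellow@59",yel,59,"col"),("copper@30",cop,30,"col")):
        M,Q=hull_centre(n,m,z,roi[n][k]); r=rect(Q)
        # direction of elongation
        print(n,nm,M.sum(),"zmed",np.median(P[M][:,2]).round(1),"rect",r,"bbox mid",((Q.min(0)+Q.max(0))/2).round(1),"mean",Q.mean(0).round(1))
    # top of shaft by depth
    u0,u1,v0,v1=roi[n]["col"]; X=P[v0:v1,u0:u1].reshape(-1,3)
    for lo,hi in((95,108),(63,74)):
        s=X[(X[:,2]>lo)&(X[:,2]<hi)]; print(n,"z",lo,hi,len(s),s.mean(0).round(1) if len(s) else "", ((s.min(0)+s.max(0))/2).round(1) if len(s) else "")
im=F["scene"]["im"]
a=cv2.resize(im[180:245,175:245],None,fx=8,fy=8,interpolation=cv2.INTER_CUBIC);b=cv2.resize(im[195:260,312:342],None,fx=8,fy=8,interpolation=cv2.INTER_CUBIC)
cv2.imwrite("pics/scfix.png",np.hstack([a,b])[:,:,::-1])
E
```

```text
top hub@14 228 zmed 27.4 rect (array([527.2, 145.7]), array([42.4, 45.8]), 84.9) bbox mid [528.  146.4] mean [528.5 146. ]
top grip@23 62 zmed 45.4 rect (array([534.7, 222.6]), array([20.8, 20.7]), 89.8) bbox mid [534.7 222.6] mean [535.3 222.3]
top yellow@59 187 zmed 59.1 rect (array([ 581.8, -168.7]), array([52.4, 25.5]), 33.8) bbox mid [ 580.9 -170.6] mean [ 580.9 -169.6]
top copper@30 707 zmed 31.1 rect (array([ 611.3, -238.6]), array([72.1, 68.2]), 59.1) bbox mid [ 610.1 -238.1] mean [ 611.1 -238.7]
top z 95 108 57 [ 539.6 -197.6  101. ] [ 540.  -198.6  100.8]
top z 63 74 194 [ 541.8 -194.1   68.5] [ 559.1 -184.4   68.5]
scene hub@14 214 zmed 25.6 rect (array([529.9, 150.1]), array([45.8, 59.6]), 85.6) bbox mid [530.3 149.6] mean [530.7 147.8]
scene grip@23 73 zmed 40.4 rect (array([533.2, 224.2]), array([19.2, 47.7]), 79.4) bbox mid [533.  224.4] mean [532.1 223.9]
scene yellow@59 148 zmed 58.2 rect (array([ 587. , -165.7]), array([64.3, 26.5]), 36.9) bbox mid [ 586.7 -169.6] mean [ 588.1 -166.1]
scene copper@30 402 zmed 30.9 rect (array([ 606.9, -235.7]), array([84.9, 59.5]), 55.4) bbox mid [ 612.4 -237.9] mean [ 610.5 -232.4]
scene z 95 108 40 [ 550.1 -194.1  101. ] [ 632.6 -199.2  101.7]
scene z 63 74 118 [ 549.5 -192.7   68.5] [ 544.2 -194.5   68.7]
```

View pics/scfix.png

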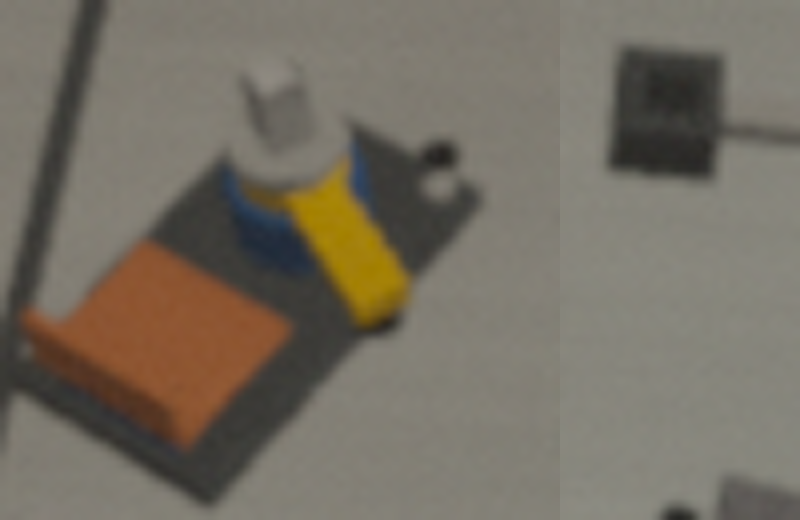

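The scene crop shows the shaft top at about (270,75)/8 in the crop, the collar around it, and the arm pointing away from the plate. That fits the top view: arm at 34° in the world frame, fixture x at -31°, so the joint is at about 0.44 rad. Now the shaft axis.

```bash
python3 - <<'E'
from meas import *
from scipy.spatial.transform import Rotation as R
F={n:np.load(n+"0.npz") for n in("top","scene")}
print("hand top: collar",ray("top",[353.14,214.29],68).round(1),"square",ray("top",[320+247.5/7-.5,165+330.5/7-.5],102).round(1))
print("hand scene: square",ray("scene",[175+271/8-.5,180+72/8-.5],102).round(1))
for n,(u0,u1,v0,v1) in(("top",(325,390,165,250)),("scene",(190,225,180,210))):
    im=F[n]["im"];P=cloud(n,F[n]["d"]);H,S,V=cv2.split(cv2.cvtColor(im,cv2.COLOR_RGB2HSV))
    m=np.zeros(V.shape,np.uint8); s=np.s_[v0:v1,u0:u1]
    m[s]=((S[s]<60)&(V[s]>105)&(P[s][...,2]>55)).astype(np.uint8)
    nn,l,st,c=cv2.connectedComponentsWithStats(m);i=1+np.argmax(st[1:,4]);q=np.argwhere(l==i)[:,::-1].astype(np.float32)
    hull=cv2.convexHull(q)[:,0]; W=ray(n,hull,68)[:,:2]
    print(n,"collar+shaft",len(q),"circ@68",cv2.minEnclosingCircle(W.astype(np.float32)),"mean",ray(n,q,68)[:,:2].mean(0).round(1),"bbox",st[i])
    # LSQ circle of radius free
    A=np.c_[2*W,np.ones(len(W))];x=np.linalg.lstsq(A,(W**2).sum(1),rcond=None)[0];print(" lsq",x[:2].round(1),np.sqrt(x[2]+x[:2]@x[:2]).round(1))
    print(" predicted centre px of (541.5,-196,102/68)",proj(n,[[541.5,-196,102],[541.5,-196,68]]).round(1).tolist())
E
```

```text
hand top: collar [[ 540.3 -197.3   68. ]] square [[ 541.  -196.7  102. ]]
hand scene: square [[ 542.2 -195.8  102. ]]
top collar+shaft 257 circ@68 ((539.8396606445312, -197.4469451904297), 22.888050079345703) mean [ 539.9 -197.6] bbox [344 206  19  18 257]
 lsq [ 539.9 -197.3] 22.3
 predicted centre px of (541.5,-196,102/68) [[354.6, 211.5], [352.6, 213.8]]
scene collar+shaft 154 circ@68 ((536.970458984375, -195.0570068359375), 29.716991424560547) mean [ 540.7 -193.9] bbox [203 187  16  16 154]
 lsq [ 536.6 -194. ] 27.3
 predicted centre px of (541.5,-196,102/68) [[208.3, 188.3], [209.9, 195.6]]
```

```bash
cat > go.py <<'E'
import sys,numpy as np
from workcell import get_obs
from scipy.spatial.transform import Rotation as R
o=get_obs(); Rm=R.from_rotvec(o["orientation"]).as_matrix()
print("t",round(o["t"],2),"pos",o["ee_pos"].round(1),"yaw",np.degrees(np.arctan2(Rm[1,0],Rm[0,0])).round(2),"tilt",np.degrees(np.arccos(-Rm[2,2])).round(2),"q6",o["qpos"][5].round(2),"F",o["ft_force"].round(1),"M",o["moment"].round(2),"w",o["width"].round(1),"g",round(o["grasp_force"],1))
if len(sys.argv)>3:
    t=np.array(sys.argv[1:4],float); print("tool delta mm",(Rm.T@(t-o["ee_pos"])).round(1))
if len(sys.argv)>4:
    print("twist z",round(-((float(sys.argv[4])-np.degrees(np.arctan2(Rm[1,0],Rm[0,0]))+180)%360-180),2))
E
python3 -m creep '{"delta_pos":[[-0.026,-0.019,0],[-0.026,-0.019,0],[-0.026,-0.019,0],[-0.026,-0.019,0],[-0.026,-0.019,0],[-0.026,-0.019,0],[-0.026,-0.019,0],[-0.026,-0.019,0],[-0.026,-0.019,0],[-0.026,-0.019,0],[-0.026,-0.019,0],[-0.026,-0.019,0],[-0.026,-0.019,0],[-0.026,-0.019,0],[-0.026,-0.019,0],[-0.026,-0.019,0],[-0.026,-0.019,0],[-0.026,-0.019,0],[0,0,0],[0,0,0]],"twist":[[0,0,0],[0,0,0],[0,0,0],[0,0,0],[0,0,0],[0,0,0],[0,0,0],[0,0,0],[0,0,0],[0,0,0],[0,0,0],[0,0,0],[0,0,0],[0,0,0],[0,0,0],[0,0,0],[0,0,0],[0,0,0],[0,0,0],[0,0,0]]}' 1
python3 go.py 527.5 146 222 84.8
```

```text
t: 1.77
ee_pos: [527.2, 145.7, 222.3]
orientation: [-0.43, -3.111, 0.0]
ft_force: [0.0, 0.9, 0.3]
width: 87.9
grasp_force: 0.0Traceback (most recent call last):
  File "go.py", line 5, in <module>
    print("t",round(o["t"],2),"pos",o["ee_pos"].round(1),"yaw",np.degrees(np.arctan2(Rm[1,0],Rm[0,0])).round(2),"tilt",np.degrees(np.arccos(-Rm[2,2])).round(2),"q6",o["qpos"][5].round(2),"F",o["ft_force"].round(1),"M",o["moment"].round(2),"w",o["width"].round(1),"g",round(o["grasp_force"],1))
                                                                                                                                                                                                                                                   ^^^^^^^^^^^^^^^^
AttributeError: 'float' object has no attribute 'round'
```

```bash
sed -i 's/o\["width"\].round(1)/round(o["width"],1)/' go.py
python3 -m creep '{"delta_pos":[[0,0,0],[0,0,0],[0,0,0],[0,0,0],[0,0,0],[0,0,0],[0,0,0],[0,0,0],[0,0,0],[0,0,0],[0,0,0],[0,0,0],[0,0,0],[0,0,0],[0,0,0.03],[0,0,0.03],[0,0,0.03],[0,0,0.03],[0,0,0],[0,0,0]],"twist":[[0,0,5.68],[0,0,5.68],[0,0,5.68],[0,0,5.68],[0,0,5.68],[0,0,5.68],[0,0,5.68],[0,0,5.68],[0,0,5.68],[0,0,5.68],[0,0,5.68],[0,0,5.68],[0,0,5.68],[0,0,5.68],[0,0,0],[0,0,0],[0,0,0],[0,0,0],[0,0,0],[0,0,0]]}' 1
python3 go.py 527.5 146 6 84.8
```

```text
t: 3.43
ee_pos: [524.9, 147.5, 101.7]
orientation: [-2.315, -2.12, 0.006]
ft_force: [0.5, 0.1, 0.4]
width: 87.8
grasp_force: 0.0
t 3.43 pos [524.9 147.5 101.7] yaw 84.97 tilt 0.24 q6 0.34 F [0.5 0.1 0.4] M [-0.07  0.07 -0.02] w 87.8 g 0.0
tool delta mm [-1.2  3.1 95.6]
twist z 0.17
```

```bash
python3 -m creep '{"delta_pos":[[-0.001,0.003,0.02],[0,0,0.02],[0,0,0.02],[0,0,0.015],[0,0,0.012],[0,0,0.008],[0,0,0],[0,0,0],[0,0,0],[0,0,0]],"twist":[[0,0,0],[0,0,0],[0,0,0],[0,0,0],[0,0,0],[0,0,0],[0,0,0],[0,0,0],[0,0,0],[0,0,0]]}' 1
python3 go.py 527.5 146 6 84.8
```

```text
t: 4.27
ee_pos: [530.4, 145.9, 8.7]
orientation: [2.317, 2.12, 0.002]
ft_force: [0.6, -0.8, 0.1]
width: 88.0
grasp_force: 0.0
t 4.27 pos [530.4 145.9   8.7] yaw 84.91 tilt 0.1 q6 0.34 F [ 0.6 -0.8  0.1] M [-0.08  0.03 -0.01] w 88.0 g 0.0
tool delta mm [-0.2 -2.9  2.7]
twist z 0.11
```

```bash
python3 -m creep '{"delta_pos":[[0,-0.0025,0.0015],[0,0,0],[0,0,0]],"twist":[[0,0,0],[0,0,0],[0,0,0]]}' 1
python3 -m creep '{"delta_pos":[[0,0,0],[0,0,0],[0,0,0],[0,0,0],[0,0,0],[0,0,0],[0,0,0],[0,0,0],[0,0,0],[0,0,0]],"twist":[[0,0,0],[0,0,0],[0,0,0],[0,0,0],[0,0,0],[0,0,0],[0,0,0],[0,0,0],[0,0,0],[0,0,0]]}' 0
python3 go.py
```

```text
t: 4.52
ee_pos: [527.0, 145.9, 6.4]
orientation: [-2.318, -2.121, -0.0]
ft_force: [0.5, 0.6, -0.0]
width: 87.5
grasp_force: 0.0
t: 5.35
ee_pos: [527.5, 145.9, 6.2]
orientation: [2.318, 2.12, 0.001]
ft_force: [1.8, -0.6, 0.3]
width: 39.4
grasp_force: 30.0
t 5.35 pos [527.5 145.9   6.2] yaw 84.91 tilt 0.03 q6 0.34 F [ 1.8 -0.6  0.3] M [-0.13 -0.21 -0.03] w 39.4 g 30.0
```

```bash
python3 -m creep '{"delta_pos":[[0,0,-0.01],[0,0,-0.025],[0,0,-0.03],[0,0,-0.03],[0,0,-0.03],[0,0,-0.02],[-0.025,0.0033,0],[-0.025,0.0033,0],[-0.025,0.0033,0],[-0.025,0.0033,0],[-0.025,0.0033,0],[-0.025,0.0033,0],[-0.025,0.0033,0],[-0.025,0.0033,0],[-0.025,0.0033,0],[-0.025,0.0033,0],[-0.025,0.0033,0],[-0.025,0.0033,0],[0,0,0],[0,0,0]],"twist":[[0,0,0],[0,0,0],[0,0,0],[0,0,0],[0,0,0],[0,0,0],[0,0,0],[0,0,0],[0,0,0],[0,0,0],[0,0,0],[0,0,0],[0,0,0],[0,0,0],[0,0,0],[0,0,0],[0,0,0],[0,0,0],[0,0,0],[0,0,0]]}'
python3 -m creep '{"delta_pos":[[-0.020,0.002,0],[-0.020,0.002,0],[0,0,0],[0,0,0],[0,0,0],[0,0,0],[0,0,0],[0,0,0],[0,0,0],[0,0,0],[0,0,0],[0,0,0],[0,0,0],[0,0,0]],"twist":[[0,0,0],[0,0,0],[0,0,5.1],[0,0,5.1],[0,0,5.1],[0,0,5.1],[0,0,5.1],[0,0,5.1],[0,0,5.1],[0,0,5.1],[0,0,5.1],[0,0,5.1],[0,0,0],[0,0,0]]}'
python3 go.py 540.3 -197 150 33.8
python3 - <<'E'
from workcell import *
import cv2,numpy as np
a=[]
for n in("top","scene"):
    im,d=get_image(n); np.savez(f"{n}1.npz",im=im,d=d)
    c=im[140:260,290:410] if n=="top" else im[120:240,150:270]
    a.append(cv2.resize(c,(400,400),interpolation=cv2.INTER_CUBIC))
cv2.imwrite("pics/held.png",np.hstack(a)[:,:,::-1])
E
```

```text
t: 7.02
ee_pos: [539.2, -157.2, 151.2]
orientation: [-2.32, -2.117, 0.001]
ft_force: [-0.0, -0.2, -3.8]
width: 39.9
grasp_force: 30.0
t: 8.18
ee_pos: [540.0, -195.5, 151.1]
orientation: [-3.003, -0.921, 0.001]
ft_force: [0.0, 0.6, -3.4]
width: 39.8
grasp_force: 30.0
t 8.18 pos [ 540.  -195.5  151.1] yaw 34.11 tilt 0.06 q6 0.61 F [ 0.   0.6 -3.4] M [-0.13  0.25 -0.03] w 39.8 g 30.0
tool delta mm [-0.6  1.4  1.1]
twist z 0.31
```

View pics/held.png

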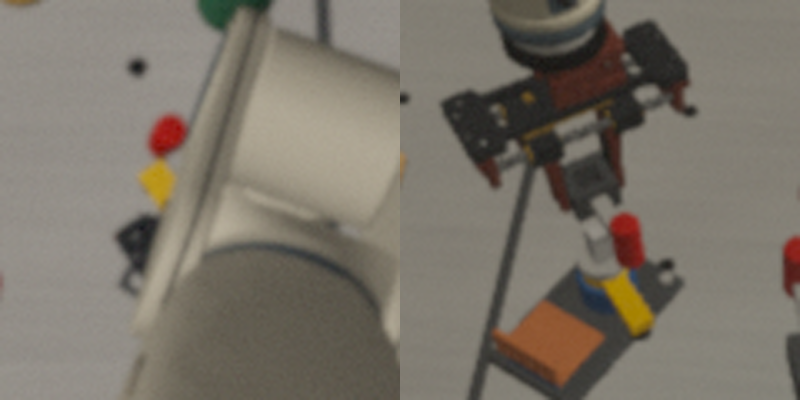

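The scene half shows the lever held level with its hub top at about (208,172) px and the red grip at about (217,192). It points along the yellow arm, and the shaft is free below it. I'll check the in-hand offset from the grip.

```bash
python3 - <<'E'
from meas import *
t=np.array([540.0,-196.0]); 
for n,roi in(("scene",(205,228,178,204)),("top",(330,352,172,190))):
    f=np.load(n+"1.npz");im=f["im"];P=cloud(n,f["d"]);H,S,V=cv2.split(cv2.cvtColor(im,cv2.COLOR_RGB2HSV))
    red=(((H<8)|(H>172))&(S>130)&(V>70)).astype(np.uint8)
    M,Q=hull_centre(n,red,145+23,roi); print(n,M.sum(),"z",np.percentile(P[M][:,2],[5,50,95]).round(),"rect",rect(Q),"bboxmid",((Q.min(0)+Q.max(0))/2).round(1))
    c=np.array(rect(Q)[0])-t; print("dist",np.hypot(*c).round(1),"ang",np.degrees(np.arctan2(c[1],c[0])).round(1))
print("hub top",ray("scene",[207.4,172],173).round(1))
E
python3 go.py 540.3 -197 150 33.8
```

```text
scene 120 z [152. 181. 193.] rect (array([ 603.2, -152.9]), array([52.8, 21.5]), 15.0) bboxmid [ 602.7 -152.8]
dist 76.5 ang 34.3
top 89 z [166. 191. 195.] rect (array([ 603.4, -153.5]), array([19.9, 26.8]), 43.5) bboxmid [ 603.3 -154.8]
dist 76.3 ang 33.8
hub top [[ 541.5 -188.8  173. ]]
t 8.28 pos [ 540.2 -195.9  151.2] yaw 34.08 tilt 0.03 q6 0.61 F [ 0.1 -0.4 -3.2] M [-0.08  0.12 -0.05] w 39.9 g 30.0
tool delta mm [-0.5  1.   1.2]
twist z 0.28
```

```bash
python3 -m creep '{"delta_pos":[[-0.0005,0.001,0],[0,0,0.015],[0,0,0.015],[0,0,0.008],[0,0,0.003],[0,0,0.003],[0,0,0.003],[0,0,0]],"twist":[[0,0,0.3],[0,0,0],[0,0,0],[0,0,0],[0,0,0],[0,0,0],[0,0,0],[0,0,0]]}'
python3 go.py 540.3 -197 74.2 33.8
```

```text
t: 8.95
ee_pos: [540.7, -197.8, 104.1]
orientation: [3.007, 0.908, 0.0]
ft_force: [-0.2, 0.5, -4.0]
width: 39.6
grasp_force: 30.0
t 8.95 pos [ 540.7 -197.8  104.1] yaw 33.61 tilt 0.0 q6 0.61 F [-0.2  0.5 -4. ] M [-0.03  0.19 -0.02] w 39.6 g 30.0
tool delta mm [ 0.1 -0.8 29.9]
twist z -0.19
```

```bash
python3 -m creep '{"delta_pos":[[0,0,0.002],[0,0,0.002],[0,0,0.002],[0,0,0.002],[0,0,0]],"twist":[[0,0,0],[0,0,0],[0,0,0],[0,0,0],[0,0,0]]}'
python3 go.py 540.3 -197 74.2 33.8
```

```text
t: 9.37
ee_pos: [540.5, -197.7, 95.9]
orientation: [-3.007, -0.908, 0.0]
ft_force: [0.0, 0.5, -3.7]
width: 39.5
grasp_force: 30.0
t 9.37 pos [ 540.5 -197.7   95.9] yaw 33.61 tilt 0.01 q6 0.61 F [ 0.   0.5 -3.7] M [-0.06  0.09 -0.02] w 39.5 g 30.0
tool delta mm [ 0.2 -0.6 21.7]
twist z -0.19
```

It has slid 7 mm past the taper with no side force, so I'll continue down.

```bash
python3 -m creep '{"delta_pos":[[0,0,0.003],[0,0,0.003],[0,0,0.003],[0,0,0.003],[0,0,0.003],[0,0,0.003],[0,0,0.001],[0,0,0]],"twist":[[0,0,0],[0,0,0],[0,0,0],[0,0,0],[0,0,0],[0,0,0],[0,0,0],[0,0,0]]}'
python3 -m creep '{"delta_pos":[[0,0,0.001],[0,0,0.001],[0,0,0.001],[0,0,0]],"twist":[[0,0,0],[0,0,0],[0,0,0],[0,0,0]]}'
python3 go.py 540.3 -197 74.2 33.8
```

```text
t: 10.03
ee_pos: [540.5, -197.6, 76.8]
orientation: [-3.007, -0.908, 0.0]
ft_force: [0.5, 0.6, -4.5]
width: 39.6
grasp_force: 30.0
t: 10.37
ee_pos: [540.6, -197.7, 74.2]
orientation: [3.007, 0.908, 0.0]
ft_force: [0.4, 0.9, -4.3]
width: 39.7
grasp_force: 30.0
t 10.37 pos [ 540.6 -197.7   74.2] yaw 33.6 tilt 0.0 q6 0.61 F [ 0.4  0.9 -4.3] M [-0.06  0.2   0.03] w 39.7 g 30.0
tool delta mm [ 0.2 -0.8  0. ]
twist z -0.2
```

```bash
python3 -m creep '{"delta_pos":[[0,0,0.0007],[0,0,0],[0,0,0]],"twist":[[0,0,0],[0,0,0],[0,0,0]]}'
python3 -m creep '{"delta_pos":[[0,0,0.0005],[0,0,0],[0,0,0]],"twist":[[0,0,0],[0,0,0],[0,0,0]]}'
python3 go.py 540.3 -197 74.2 33.8
```

```text
t: 10.62
ee_pos: [540.6, -197.8, 74.2]
orientation: [3.007, 0.908, 0.0]
ft_force: [-2.7, 0.8, 6.7]
width: 39.8
grasp_force: 30.0
t: 10.87
ee_pos: [540.6, -197.8, 74.2]
orientation: [3.007, 0.908, 0.0]
ft_force: [-4.1, 1.5, 11.5]
width: 39.8
grasp_force: 30.0
t 10.87 pos [ 540.6 -197.8   74.2] yaw 33.61 tilt 0.02 q6 0.61 F [-4.1  1.5 11.5] M [ 0.32  0.97 -0.07] w 39.8 g 30.0
tool delta mm [ 0.1 -0.8 -0. ]
twist z -0.19
```

Seated: contact force is rising at exactly the expected height. Now the clockwise swing.

```bash
python3 -m creep '{"delta_pos":[[0,0,0],[0,0,0],[0,0,0],[0,0,0],[0,0,0],[0,0,0],[0,0,0],[0,0,0],[0,0,0],[0,0,0],[0,0,0],[0,0,0],[0,0,0],[0,0,0],[0,0,0],[0,0,0],[0,0,0],[0,0,0]],"twist":[[0,0,2],[0,0,4],[0,0,4],[0,0,4],[0,0,4],[0,0,4],[0,0,4],[0,0,4],[0,0,4],[0,0,4],[0,0,4],[0,0,4],[0,0,4],[0,0,4],[0,0,4],[0,0,2],[0,0,0],[0,0,0]]}'
python3 go.py 540.3 -197 74.2 -31
```

```text
t: 12.37
ee_pos: [540.0, -195.4, 74.1]
orientation: [-3.056, 0.718, 0.003]
ft_force: [-4.5, 13.6, 14.8]
width: 39.8
grasp_force: 30.0
t 12.37 pos [ 540.  -195.4   74.1] yaw -26.44 tilt 0.2 q6 1.66 F [-4.5 13.6 14.8] M [ 2.22  0.92 -0.02] w 39.8 g 30.0
tool delta mm [ 1.   1.3 -0.1]
twist z 4.56
```

```bash
python3 -m creep '{"delta_pos":[[0,0.0005,0],[0,0.0005,0],[0,0,0],[0,0,0],[0,0,0],[0,0,0]],"twist":[[0,0,2],[0,0,2],[0,0,2],[0,0,1],[0,0,0],[0,0,0]]}'
python3 go.py
python3 -m creep '{"delta_pos":[[0,0,0],[0,0,0],[0,0,0],[0,0,0],[0,0,0]],"twist":[[0,0,1],[0,0,1],[0,0,1],[0,0,0],[0,0,0]]}'
python3 go.py
```

```text
t: 12.87
ee_pos: [540.3, -195.1, 74.2]
orientation: [-3.005, 0.902, 0.002]
ft_force: [-1.0, 20.3, 14.9]
width: 40.0
grasp_force: 30.0
t 12.87 pos [ 540.3 -195.1   74.2] yaw -33.42 tilt 0.25 q6 1.78 F [-1.  20.3 14.9] M [3.32 0.31 0.19] w 40.0 g 30.0
t: 13.28
ee_pos: [540.8, -194.9, 74.2]
orientation: [-2.98, 0.98, 0.001]
ft_force: [0.9, 21.6, 12.6]
width: 39.8
grasp_force: 30.0
t 13.28 pos [ 540.8 -194.9   74.2] yaw -36.41 tilt 0.26 q6 1.83 F [ 0.9 21.6 12.6] M [3.61 0.04 0.24] w 39.8 g 30.0
```

```bash
python3 -m creep '{"delta_pos":[[-0.0006,-0.0008,0],[-0.0006,-0.0008,0],[0,0,0],[0,0,0]],"twist":[[0,0,0],[0,0,0],[0,0,1],[0,0,0]]}'
python3 go.py
python3 - <<'E'
from meas import *
from workcell import *
a=[]
for n in("top","scene"):
    im,d=get_image(n); np.savez(f"{n}2.npz",im=im,d=d)
    H,S,V=cv2.split(cv2.cvtColor(im,cv2.COLOR_RGB2HSV))
    yel=((H>18)&(H<32)&(S>150)&(V>80)).astype(np.uint8)
    r=(325,390,165,250) if n=="top" else (170,245,160,245)
    try:
        M,Q=hull_centre(n,yel,59,r); print(n,M.sum(),rect(Q))
    except Exception as e: print(n,e)
    c=im[140:260,290:410] if n=="top" else im[140:240,160:260]
    a.append(cv2.resize(c,(400,400),interpolation=cv2.INTER_CUBIC))
cv2.imwrite("pics/swung.png",np.hstack(a)[:,:,::-1])
E
```

```text
t: 13.62
ee_pos: [541.0, -194.7, 74.2]
orientation: [-2.973, 1.007, -0.001]
ft_force: [2.0, 12.6, 10.8]
width: 39.7
grasp_force: 30.0
t 13.62 pos [ 541.  -194.7   74.2] yaw -37.41 tilt 0.13 q6 1.85 F [ 2.  12.6 10.8] M [2.09 0.2  0.28] w 39.7 g 30.0
top attempt to get argmax of an empty sequence
scene 169 (array([ 580.1, -209.6]), array([32. , 84.5]), 54.2)
```

View pics/swung.png

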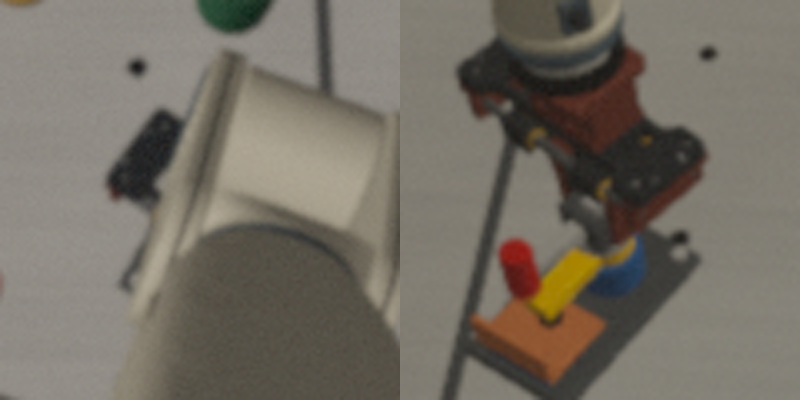

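The scene half shows the arm over the plate, with its foot near plate centre at about (297,220) px and the lever slightly ahead of it because of the play. I'll press on gently until the moment shows the stop.

```bash
python3 -m creep '{"delta_pos":[[-0.0004,-0.0006,0],[0,0,0],[0,0,0],[0,0,0]],"twist":[[0,0,1],[0,0,1],[0,0,0],[0,0,0]]}'
python3 go.py
python3 -m creep '{"delta_pos":[[0,0,0],[0,0,0],[0,0,0],[0,0,0]],"twist":[[0,0,1],[0,0,1],[0,0,0],[0,0,0]]}'
python3 go.py
python3 - <<'E'
from meas import *
from workcell import *
n="scene";im,d=get_image(n);H,S,V=cv2.split(cv2.cvtColor(im,cv2.COLOR_RGB2HSV));P=cloud(n,d)
yel=((H>18)&(H<32)&(S>150)&(V>80)).astype(np.uint8);M,_=hull_centre(n,yel,59,(170,245,160,245))
v,u=np.nonzero(M); W=ray(n,np.c_[u,v],59)[:,:2]; top=V[M]>np.percentile(V[M],45)
c,s,vt=np.linalg.svd(W[top]-W[top].mean(0),full_matrices=False)
print("top face mean",W[top].mean(0).round(1),"axis ang",np.degrees(np.arctan2(*vt[0][::-1])).round(1),"from axis",np.degrees(np.arctan2(*(W[top].mean(0)-[540.8,-195.5])[::-1])).round(1))
E
```

```text
t: 14.05
ee_pos: [541.0, -194.6, 74.2]
orientation: [-2.958, 1.055, -0.002]
ft_force: [0.6, 9.7, 10.0]
width: 39.2
grasp_force: 30.1
t 14.05 pos [ 541.  -194.6   74.2] yaw -39.27 tilt 0.09 q6 1.89 F [ 0.6  9.7 10. ] M [1.65 0.22 0.95] w 39.2 g 30.1
t: 14.38
ee_pos: [540.7, -194.3, 74.1]
orientation: [-2.94, 1.105, -0.0]
ft_force: [-0.4, 11.0, 11.4]
width: 40.0
grasp_force: 30.7
t 14.38 pos [ 540.7 -194.3   74.1] yaw -41.2 tilt 0.06 q6 1.92 F [-0.4 11.  11.4] M [1.83 0.35 1.36] w 40.0 g 30.7
top face mean [ 587.5 -218.2] axis ang -28.9 from axis -26.0
```

The moment jumps from 0.28 to 1.36 N m, so the stop is reached. I'll relax the twist a little, release and lift off.

```bash
python3 -m creep '{"delta_pos":[[0,0,0],[0,0,0],[0,0,0]],"twist":[[0,0,-2],[0,0,-1],[0,0,0]]}'
python3 -m creep '{"delta_pos":[[0,0,0],[0,0,0],[0,0,0],[0,0,0],[0,0,0],[0,0,0],[0,0,0],[0,0,0]],"twist":[[0,0,0],[0,0,0],[0,0,0],[0,0,0],[0,0,0],[0,0,0],[0,0,0],[0,0,0]]}' 1
python3 -m creep '{"delta_pos":[[0,0,-0.005],[0,0,-0.01],[0,0,-0.02],[0,0,-0.03],[0,0,-0.03],[0,0,-0.03],[0,0,-0.03],[0,0,-0.03],[-0.03,0,0],[-0.03,0,0],[-0.03,0,0],[-0.03,0,0],[-0.03,0,0],[-0.03,0,0],[-0.03,0,0],[0,0,0],[0,0,0]],"twist":[[0,0,0],[0,0,0],[0,0,0],[0,0,0],[0,0,0],[0,0,0],[0,0,0],[0,0,0],[0,0,0],[0,0,0],[0,0,0],[0,0,0],[0,0,0],[0,0,0],[0,0,0],[0,0,0],[0,0,0]]}' 1
python3 - <<'E'
from meas import *
from workcell import *
a=[]
for n in("top","scene"):
    im,d=get_image(n);H,S,V=cv2.split(cv2.cvtColor(im,cv2.COLOR_RGB2HSV));P=cloud(n,d)
    r=(325,395,165,250) if n=="top" else (170,245,160,245)
    yel=((H>18)&(H<32)&(S>150)&(V>80)).astype(np.uint8);red=(((H<5)|(H>172))&(S>160)&(V>70)).astype(np.uint8)
    for nm,m,z in(("yel",yel,59),("grip",red,91)):
        try:
            M,Q=hull_centre(n,m,z,r); c=np.array(rect(Q)[0]); e=c-[540.6,-196]; print(n,nm,M.sum(),rect(Q),"z95",np.percentile(P[M][:,2],95).round(1),"ang",np.degrees(np.arctan2(e[1],e[0])).round(1),"dist",np.hypot(*e).round(1))
        except Exception as x: print(n,nm,x)
    c=im[165:255,320:410] if n=="top" else im[150:240,160:250]
    a.append(cv2.resize(c,(400,400),interpolation=cv2.INTER_CUBIC))
cv2.imwrite("pics/end.png",np.hstack(a)[:,:,::-1])
E
python3 go.py
```

```text
t: 14.68
ee_pos: [540.8, -194.4, 74.2]
orientation: [-2.965, 1.031, -0.001]
ft_force: [-1.4, 10.3, 10.5]
width: 39.8
grasp_force: 29.9
t: 15.35
ee_pos: [540.1, -196.0, 72.9]
orientation: [2.967, -1.033, -0.0]
ft_force: [0.2, 0.7, -0.8]
width: 87.0
grasp_force: 0.0
t: 16.77
ee_pos: [375.1, -65.0, 259.0]
orientation: [-2.967, 1.031, -0.003]
ft_force: [0.6, -0.8, -0.2]
width: 87.4
grasp_force: 0.0
top yel 71 (array([ 590.6, -219.3]), array([10.6, 47.5]), 58.8) z95 63.1 ang -25.0 dist 55.2
top grip 68 (array([ 603.1, -244.9]), array([19. , 23.4]), 44.4) z95 117.9 ang -38.0 dist 79.4
scene yel 170 (array([ 580. , -209.6]), array([31.9, 84.4]), 53.9) z95 62.0 ang -19.0 dist 41.7
scene grip 86 (array([ 600.4, -241.1]), array([47., 19.]), 26.7) z95 116.0 ang -37.0 dist 74.9
t 16.87 pos [376.7 -65.9 258.9] yaw -38.38 tilt 0.14 q6 2.04 F [ 0.6 -0.3  0.2] M [ 0.03  0.09 -0.03] w 87.9 g 0.0
```

View pics/end.png

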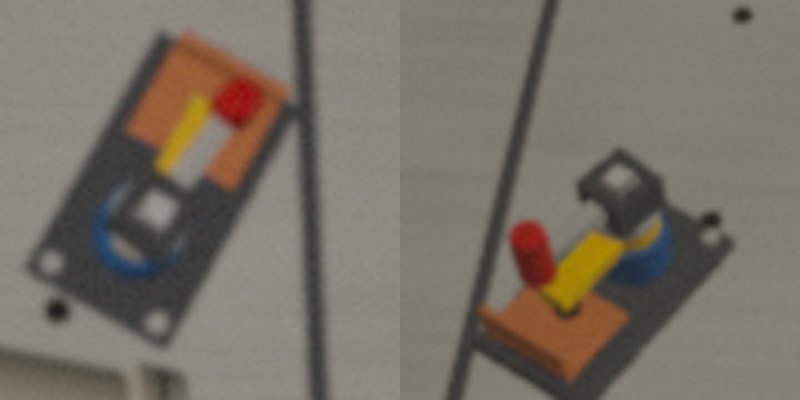

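The end picture shows the yellow arm at -31.2°, parallel to the fixture's x (-31°), so it is at the stop over the plate. The hub is down on the collar with the shaft tip just showing, the grip top is at the expected height of about 114 mm, and the robot is clear.

```bash
python3 -c "
from workcell import *
print(close_job())"
```

```text
the job is handed in; nothing more can be done
None
```

The lever is fully home on the square shaft, the clamp arm is swung to its stop over the copper plate, and the job is handed in at about 17 s with the robot clear; no verdict came back.

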